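Sort the stripped-down bioreactor fittings

TASK

Clear up after stripping a bioreactor: set both impellers, hub up, flat in the steel tray, stand both blanking plugs on their heads in the grey parts bin, and stand the loose sample bottle upright in a free bay of the bottle carrier beside the one already there. Set everything down gently on the container's floor rather than dropping it, and leave the glass beaker and the bottle that is already in the carrier standing where they are.

Things in the scene. Friction and masses are not known exactly. Their poses are not given: they have to be found in the camera images.
- impeller_a: Stainless Rushton turbine impeller, one of two alike, standing hub up: round hub 20 mm across and 34 mm tall over its full height, low down a thin disc 39 mm across and six radial blades 11 mm tall (from the underside up), 52 mm across the blade tips. About 90 g. Origin: centre of its underside, z up along the hub. The bare hub above the blades (11 to 34 mm up) is the handiest grip.
- impeller_b: Stainless Rushton turbine impeller, one of two alike, standing hub up: round hub 20 mm across and 34 mm tall over its full height, low down a thin disc 39 mm across and six radial blades 11 mm tall (from the underside up), 52 mm across the blade tips. About 90 g. Origin: centre of its underside, z up along the hub. The bare hub above the blades (11 to 34 mm up) is the handiest grip.
- plug_a: Stainless blanking plug for a head-plate port, one of two alike, standing on its knurled head with the stem up: head 24 mm across and 14 mm tall below, stem 12 mm across above it, 44 mm tall in all. About 50 g. Origin: centre of the head's flat face it stands on, z up along the stem.
- plug_b: Stainless blanking plug for a head-plate port, one of two alike, standing on its knurled head with the stem up: head 24 mm across and 14 mm tall below, stem 12 mm across above it, 44 mm tall in all. About 50 g. Origin: centre of the head's flat face it stands on, z up along the stem.
- bottle: The loose sample bottle of amber glass with a black screw cap and a blank white label: 80 mm tall, body 46 mm across up to 44 mm, shoulder narrowing to a 30 mm neck at 54 mm, cap 36 mm across from 58 to 80 mm. About 110 g. Origin: centre of its underside, z up to the cap.
- kept_bottle: The one already in the carrier, in its middle bay: a sample bottle of amber glass with a black screw cap and a blank white label: 80 mm tall, body 46 mm across up to 44 mm, shoulder narrowing to a 30 mm neck at 54 mm, cap 36 mm across from 58 to 80 mm. About 110 g. Origin: centre of its underside, z up to the cap. It stays there.
- steel_tray: Shallow open rectangular steel instrument tray with a perforated pattern on its floor, for the impellers. Fixed to the bench. 120 mm (its x) by 190 mm (its y) outside, walls 3 mm thick and 25 mm tall with a thin rolled rim 27 mm up, floor 3 mm thick. Origin: centre of its underside.
- parts_bin: Low open rectangular grey plastic bin with a blank paper label on one long side, for the plugs. Fixed to the bench. 112 mm (its x) by 150 mm (its y) outside, walls 3 mm thick and 32 mm tall, floor 3 mm thick. Origin: centre of its underside.
- bottle_carrier: White plastic bottle carrier with three square bays in a row along its y, for the bottles. Fixed to the bench. 74 mm (x) by 214 mm (y) outside, outer walls and the two dividers 4 mm thick and 36 mm tall, floor 4 mm thick; bay centres at y = -70, 0 and +70 mm, each bay 66 mm square inside. The middle bay is taken at the start, both end bays are free. Origin: centre of its underside.
- beaker: Small empty glass beaker, 50 mm across and 60 mm tall, standing on the bench among the things on the robot's side; to be left alone. Origin: centre of its underside.
Not all that is in view belongs to the job. What is shaped like the plug_b but blue is not meant.

How it is judged:
By the outcome, as a careful person would: the job done as asked, in the order asked, and still so for the second after the job is handed in, with the robot touching nothing.
It also fails if it takes over 120 s, if anything falls off the work surface, if the arm or the gripper's body presses on something with over 40 N, if the wrist force passes 120 N, or if a joint passes its speed limit or range.

ROBOT

A 6-joint arm with a two-finger parallel gripper is mounted at the origin on the work surface. World frame = base frame: x ahead of the robot, y to its left, z up, the work surface at z = 0. Lengths are in mm, angles in rad, forces in N, time in s.
With the tool pointing down it reaches from about 400 to 925 mm from the base axis. Payload 12.5 kg.
Tool frame: the origin (TCP) lies midway between the tips of the shut fingers; the grasp point (between the pads) lies 19 mm behind it; z points along the fingers, y is the line along which they close (so a half turn about z gives the same grasp; the last joint's range is limited). The gripper opens to 95 mm and grips with 3 to 60 N. Pads are 20 mm wide; open, the fingers measure 119 mm over their backs; the gripper's body (75 mm by 180 mm) begins 59 mm behind the grasp point.
Start: joints at [1.093, 0.491, 1.559, -0, 1.092, -0.106], TCP at [227.045, 582.325, 175.561] pointing down, gripper open.
Joint ranges: [-3.1, 3.1], [-0.84, 2.19], [0.05, 2.79], [-1.13, 4.28], [0.06, 2.93], [-2.69, 2.69]. Speed limits (rad/s): [2.22, 2.22, 2.79, 3.14, 3.14, 3.14].

INTERFACE

Orientations are given as [roll, pitch, yaw] about the fixed x, y, z axes, in that order (R = Rz(yaw) Ry(pitch) Rx(roll)).
In Python, from cell import state, read_camera, camera_info, env gives the robot as it stands.
- The arm moves only by the tool move_arm, never from a script. Its argument "commands" is a list of rows, each a list of 3 entries, a list of its own where there are three numbers: the shift along the world's x, y, z in cm, then the turn, a rotation vector about the world's x, y, z in degrees, then the opening, from 0 (shut) to 1 (fully open). A call has 1 to 10 rows; each row shifts and turns the commanded pose from where the row before left it; what a row does not reach is not made up. A row lasts 1/10 s, in which the tool goes at most 50 mm and 8.59 degrees, less where a joint would pass 70% of its speed; a pose out of reach is approached as far as the arm can. A call with a gripper value outside its range is refused whole. The fingers move at their own pace and stop on an object; the grip force is fixed at half the most. Time passes only in rows, so rows that do not move let the fingers close. It gives the time, the measured TCP pose, the force, the opening and the grip force at its end, in the units of the state.
- state(): the state, without advancing time (a new reading comes with each control period).
- read_camera(name): name is "side" or "top" or "wrist"; returns the picture (480x640x3 uint8, blue, green, red); there is no depth.
- camera_info(name): a dict with "K" (3x3 intrinsics, pixels), "k1" (the pictures are not rectified: a ray, as slopes to the right and down, at radius r is drawn at 1 + k1 r^2 times it, then the intrinsics apply), "cam_to_world" (4x4, takes a point from camera to world coordinates). Camera axes: x right, y down, z forward; pixel columns grow to the right and rows downward; lengths in mm; the calibration is good to about 2 mm. A picture is of the moment at which its call begins: read the wrist's pose just before it. camera_info takes no time and is no camera call; for the wrist camera it gives the pose at the moment of the call.
- env.job_done(): hands the job in; it is judged then, once.
The state is a dict: "t": time; "joints": joint angles; "qvel": joint speeds; "tau": joint torques, N m; "eef_pos": TCP position; "tcp_rot": TCP orientation; "ft_force": force on the tool from outside, world axes, zero at the start; "moment": the same for the moment, N m; "opening": opening from 0.0 (shut) to 1.0 (fully open); "grip_force": force on a finger pad.
Only numpy, scipy, OpenCV 4.12 (cv2) and the standard library are available. Lean on these libraries where they do the work, as an engineer would, in place of code of your own. Each camera call takes 0.05 s, during which the arm holds its last target. There are 200 camera calls.

## Working session

There is one attempt and no reset: what is moved stays moved. The work goes in short steps, Python scripts to look and compute and a tool call to move; the robot and the scene stay as the last step left them, time stands still between calls to the robot, and variables do not carry over. Pictures are saved under pics/ and viewed, at most 14 in all, crops included, and the job is handed in when it is done.

Besides the shell and the picture viewer there is one more tool, called after "Emit:" by a JSON object that holds its "op" and its "data", one argument or row to a line. move_arm: Moves the arm, as the interface text tells. Its arguments: {"type":"object","properties":{"commands":{"type":"array"}},"required":["commands"]}

```bash
mkdir -p pics; ls; python3 - <<'E'
from cell import *
import cv2
for n in("top","side"):
    cv2.imwrite(f"pics/{n}0.png",read_camera(n)); c=camera_info(n); print(n,c)
print(state())
E
```

```text
pics
top {'K': array([[623.24648803,   0.        , 320.65978449],
       [  0.        , 623.24648803, 235.8883729 ],
       [  0.        ,   0.        ,   1.        ]]), 'k1': -0.018226063472337274, 'cam_to_world': array([[-1.21011146e-02, -9.92538698e-01,  1.21328048e-01,
         3.52608353e+02],
       [-9.99734863e-01,  1.43865610e-02,  1.79786331e-02,
        -1.95122283e+01],
       [-1.95899825e-02, -1.21078318e-01, -9.92449633e-01,
         1.39120217e+03],
       [ 0.00000000e+00,  0.00000000e+00,  0.00000000e+00,
         1.00000000e+00]])}
side {'K': array([[551.67852852,   0.        , 306.37215511],
       [  0.        , 551.67852852, 238.50353894],
       [  0.        ,   0.        ,   1.        ]]), 'k1': 0.019158164465274265, 'cam_to_world': array([[ 8.73657006e-01, -2.38172682e-01,  4.24260781e-01,
         1.19215680e+02],
       [-4.86234593e-01, -4.58411828e-01,  7.43931795e-01,
        -7.25865285e+02],
       [ 1.73019294e-02, -8.56231493e-01, -5.16302502e-01,
         5.45838941e+02],
       [ 0.00000000e+00,  0.00000000e+00,  0.00000000e+00,
         1.00000000e+00]])}
{'t': 0.1, 'joints': array([ 1.09338416e+00,  4.91466768e-01,  1.55938837e+00,  8.20660843e-06,
        1.09169890e+00, -1.05581213e-01]), 'qvel': array([-0.00046933, -0.00214245, -0.00150517,  0.00035659,  0.00128198,
       -0.00012773]), 'tau': array([ 2.94363839e-03, -6.13631630e+01, -2.58612370e+01,  6.93906751e-02,
        4.69773996e-02, -3.96909172e-05]), 'eef_pos': array([226.92544476, 582.07795913, 175.04045098]), 'tcp_rot': array([-3.14063740e+00, -1.08553248e-04,  2.76975786e+00]), 'ft_force': array([0.04252804, 0.96304068, 0.60990743]), 'moment': array([ 0.01262522, -0.00332929,  0.00740784]), 'grip_force': 0.0, 'opening': 0.9990125101674658}
```

View pics/top0.png

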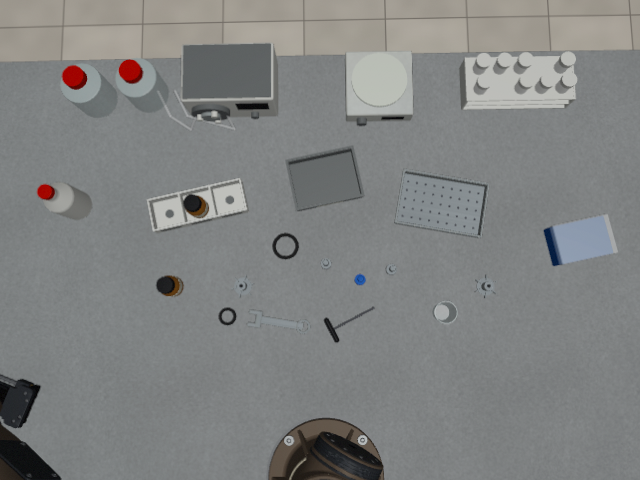

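View pics/side0.png

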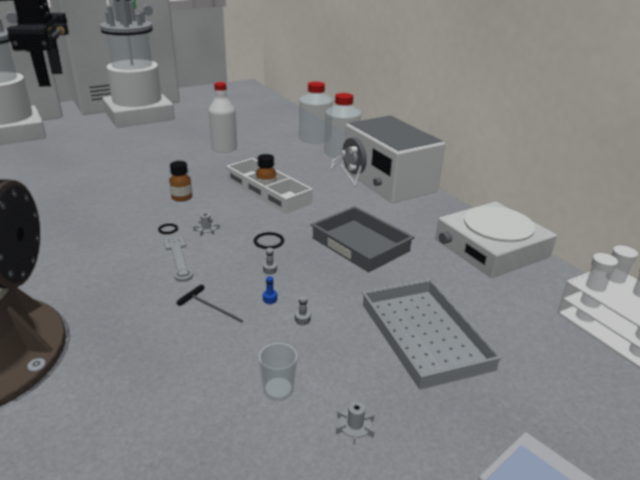

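Top view: the candidate plugs are steel at (326,264) and (391,269), with the blue decoy at (360,280). The impellers are at (242,286) and (487,286). The loose bottle is at (169,286) and the kept one at (195,206). The beaker is at (445,313). The tray is near (442,204), the bin near (325,179) and the carrier near (197,205). Next I'll check the choice in a close crop.

```bash
python3 - <<'E'
import cv2
i=cv2.imread("pics/top0.png")[140:340,140:510]
cv2.imwrite("pics/crop0.png",cv2.resize(i,None,fx=2.16,fy=2.16,interpolation=cv2.INTER_CUBIC))
E
cat > h.py <<'E'
import numpy as np, cv2
from cell import *
def px2w(name,uv,z,c=None):
    c=c or camera_info(name); K=c["K"]
    s=np.array([(uv[0]-K[0,2])/K[0,0],(uv[1]-K[1,2])/K[1,1]]); p=s.copy()
    for _ in range(8): p=s/(1+c["k1"]*(p@p))
    T=c["cam_to_world"]; d=T[:3,:3]@np.array([p[0],p[1],1]); o=T[:3,3]
    return (o+d*(z-o[2])/d[2]).round(1)
def w2px(name,P,c=None):
    c=c or camera_info(name); T=c["cam_to_world"]; q=T[:3,:3].T@(np.array(P,float)-T[:3,3]); p=q[:2]/q[2]
    p=p*(1+c["k1"]*(p@p)); K=c["K"]; return np.array([K[0,0]*p[0]+K[0,2],K[1,1]*p[1]+K[1,2]]).round(1)
E
```

```text
(no output)
```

View pics/crop0.png

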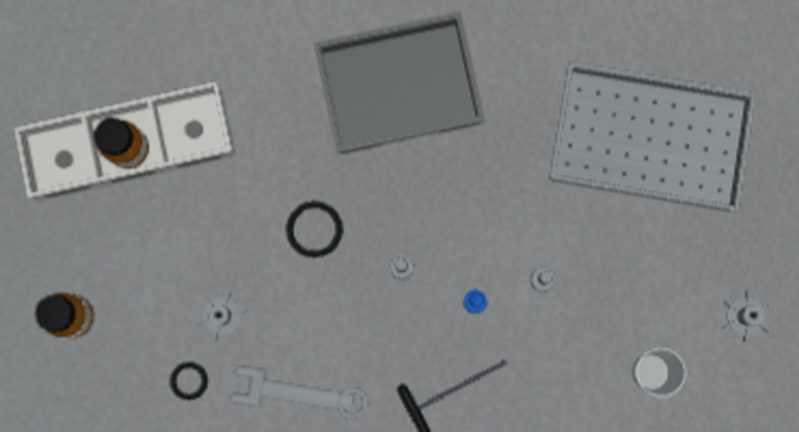

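The crop confirms two steel plugs (402,265) and (544,277), the blue decoy (475,301), hub tops (219,314) and (753,315), and the bottle cap (57,314). Next I'll turn these into world positions.

```bash
python3 - <<'E'
from h import *
c=camera_info("top")
f=lambda u,v,z:px2w("top",(140+(u+.5)/2.16-.5,140+(v+.5)/2.16-.5),z,c)
for n,u,v,z in [("impL",219,314,34),("impR",753,315,34),("plugL",402,265,44),("plugR",544,277,44),("blue",475,300,44),("bot",57,314,80),("kept",114,137,80),("beak",660,372,60),("ring",314,228,4)]: print(n,f(u,v,z))
for n,z,P in [("tray",27,[(573,65),(749,96),(737,209),(552,179)]),("bin",32,[(317,43),(459,13),(483,122),(340,152)]),("car",36,[(16,128),(216,83),(232,150),(30,196)])]:
    Q=np.array([f(u,v,z)[:2] for u,v in P]); e=Q[1]-Q[0]+Q[2]-Q[3]
    print(n,Q.mean(0),"sizes",[round(float(np.linalg.norm(Q[i]-Q[i-1]))) for i in range(4)],"long dir deg",np.degrees(np.arctan2(e[1],e[0])))
c=camera_info("wrist");T=c["cam_to_world"];print(T.round(3),c["K"][0,0],state()["eef_pos"])
E
```

```text
impL [413.  179.8  34. ]
impR [ 404.9 -356.6   34. ]
plugL [459.2  -5.6  44. ]
plugR [ 445.3 -147.5   44. ]
blue [423.2 -78.1  44. ]
bot [412.9 332.   80. ]
kept [587.6 278.2  80. ]
beak [ 349.5 -257.    60. ]
ring [502.1  85.6   4. ]
tray [ 588.525 -263.925] sizes [121, 183, 118, 190] long dir deg -100.6413514329212
bin [648.725  -5.625] sizes [117, 150, 117, 150] long dir deg -78.82500434718915
car [593.125 278.375] sizes [73, 211, 72, 212] long dir deg -77.96679526140025
[[ 3.62000e-01  9.05000e-01  2.22000e-01  1.65119e+02]
 [ 9.32000e-01 -3.52000e-01 -8.70000e-02  6.05801e+02]
 [-1.00000e-03  2.39000e-01 -9.71000e-01  3.84040e+02]
 [ 0.00000e+00  0.00000e+00  0.00000e+00  1.00000e+00]] 333.78490084241224 [226.92544476 582.07795913 175.04045098]
```

Emit:
{"op": "move_arm", "data": {
  "commands": [
    [[1.3,-2.9,0],[0,0,-5.7],1],
    [[1.3,-2.9,0],[0,0,-5.7],1],
    [[1.3,-2.9,0],[0,0,-5.7],1],
    [[1.3,-2.9,0],[0,0,-5.7],1],
    [[1.3,-2.9,0],[0,0,-5.7],1],
    [[1.3,-2.9,0],[0,0,-5.7],1],
    [[1.3,-2.9,0],[0,0,-5.7],1],
    [[1.3,-2.9,0],[0,0,-5.7],1],
    [[1.3,-2.9,0],[0,0,-5.7],1],
    [[1.3,-2.9,0],[0,0,-5.7],1]
  ]
}}

```text
t: 1.1
eef_pos: [357.3, 291.1, 175.4]
tcp_rot: [-3.141, 0.0, 1.771]
ft_force: [1.1, 0.6, 0.2]
opening: 1.0
grip_force: 0.0
```

Emit:
{"op": "move_arm", "data": {
  "commands": [
    [[1.4,-2.8,-1.2],[0,0,0],1],
    [[1.4,-2.8,-1.2],[0,0,0],1],
    [[1.4,-2.8,-1.2],[0,0,0],1],
    [[1.4,-2.8,-1.2],[0,0,0],1],
    [[0,0,0],[0,0,0],0.8],
    [[0,0,0],[0,0,0],0.8],
    [[0,0,0],[0,0,0],0.8]
  ]
}}

```text
t: 1.8
eef_pos: [412.9, 180.9, 127.8]
tcp_rot: [3.141, -0.0, 1.775]
ft_force: [-0.4, -0.3, 0.4]
opening: 0.822
grip_force: 0.0
```

```bash
python3 - <<'E'
from h import *
c=camera_info("wrist"); cv2.imwrite("pics/w1.png",read_camera("wrist")); s=state()
print(s["t"],s["eef_pos"],s["tcp_rot"],s["joints"]); print("expect hub",w2px("wrist",(413,179.8,34),c),"TCP",w2px("wrist",s["eef_pos"],c))
E
```

```text
1.85 [412.84005809 181.02211393 127.87012642] [ 3.14102239e+00 -7.68744836e-05  1.77586691e+00] [2.66487972e-01 3.11635819e-01 2.02669735e+00 5.80170338e-05
 8.02685581e-01 6.13771113e-02]
expect hub [316.3 236.7] TCP [316.4 265.8]
```

View pics/w1.png

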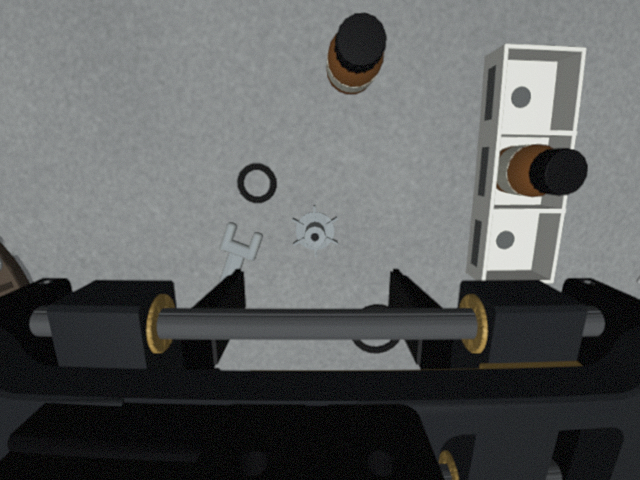

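The wrist view shows hub bore at (315,237) against an expected (316,237), so the estimate is good to about 1 mm. I'll descend and grip.

Emit:
{"op": "move_arm", "data": {
  "commands": [
    [[0,-0.1,-2.5],[0,0,0],0.8],
    [[0,0,-2.5],[0,0,0],0.8],
    [[0,0,-2.5],[0,0,0],0.8],
    [[0,0,-2],[0,0,0],0.8],
    [[0,0,-1.2],[0,0,0],0.8],
    [[0,0,-0.6],[0,0,0],0.8],
    [[0,0,0],[0,0,0],0.5],
    [[0,0,0],[0,0,0],0.2],
    [[0,0,0],[0,0,0],0]
  ]
}}

```text
t: 2.75
eef_pos: [413.4, 179.6, 15.3]
tcp_rot: [3.14, -0.0, 1.775]
ft_force: [0.2, -0.2, 0.3]
opening: 0.606
grip_force: 0.0
```

Emit:
{"op": "move_arm", "data": {
  "commands": [
    [[0,0,0],[0,0,0],0],
    [[0,0,0],[0,0,0],0],
    [[0,0,0],[0,0,0],0],
    [[0,0,0],[0,0,0],0],
    [[0,0,0],[0,0,0],0]
  ]
}}

```text
t: 3.25
eef_pos: [413.1, 179.3, 14.6]
tcp_rot: [3.141, 0.0, 1.775]
ft_force: [-0.0, 0.1, 0.6]
opening: 0.184
grip_force: 0.0
```

Emit:
{"op": "move_arm", "data": {
  "commands": [
    [[0,0,0],[0,0,0],0],
    [[0,0,0],[0,0,0],0],
    [[0,0,0],[0,0,0],0]
  ]
}}

```text
t: 3.55
eef_pos: [413.0, 179.3, 14.5]
tcp_rot: [-3.142, 0.0, 1.775]
ft_force: [-0.5, 0.6, -0.6]
opening: 0.004
grip_force: 0.0
```

```bash
python3 - <<'E'
from h import *
c=camera_info("wrist"); cv2.imwrite("pics/w2.png",read_camera("wrist")); s=state()
print(s["eef_pos"]); print("expect hub",w2px("wrist",(413,179.8,34),c),"TCP",w2px("wrist",s["eef_pos"],c))
E
```

```text
[413.02302245 179.33130379  14.53138432]
expect hub [316.5 275. ] TCP [316.4 266. ]
```

View pics/w2.png

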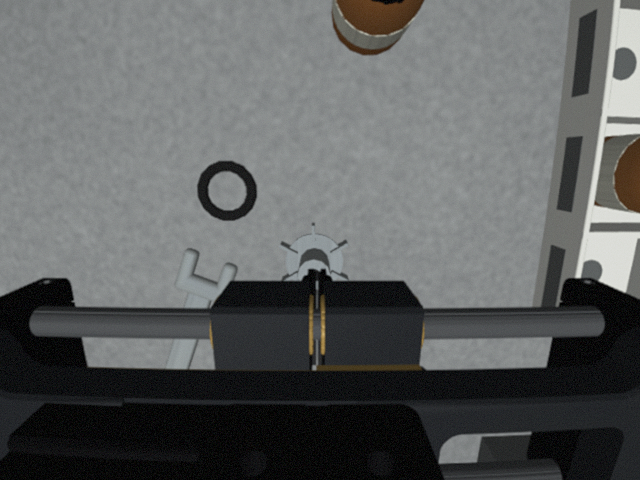

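```bash
python3 - <<'E'
from h import *
c=camera_info("wrist")
for y in (179.8,185,190,195,200): print(y,w2px("wrist",(413,y,5.5),c),w2px("wrist",(413,y,34),c))
T=c["cam_to_world"];print(T.round(3))
print(px2w("wrist",(314,258),5.5,c))
cv2.imwrite("pics/t2.png",cv2.resize(read_camera("top")[250:340,170:290],None,fx=4,fy=4,interpolation=cv2.INTER_CUBIC))
cv2.imwrite("pics/w2c.png",cv2.resize(cv2.imread("pics/w2.png")[200:300,250:380],None,fx=5,fy=5,interpolation=cv2.INTER_CUBIC))
E
```

```text
179.8 [316.5 261.3] [316.5 275. ]
185 [318.  254.1] [318.2 266.9]
190 [319.5 247.1] [320. 259.]
195 [321.1 240.1] [321.7 251. ]
200 [322.6 232.9] [323.5 242.9]
[[ 9.79000e-01  1.98000e-01  4.90000e-02  3.99676e+02]
 [ 2.04000e-01 -9.51000e-01 -2.34000e-01  2.43878e+02]
 [ 0.00000e+00  2.39000e-01 -9.71000e-01  2.23549e+02]
 [ 0.00000e+00  0.00000e+00  0.00000e+00  1.00000e+00]]
[410.9 181.8   5.5]
```

View pics/w2c.png

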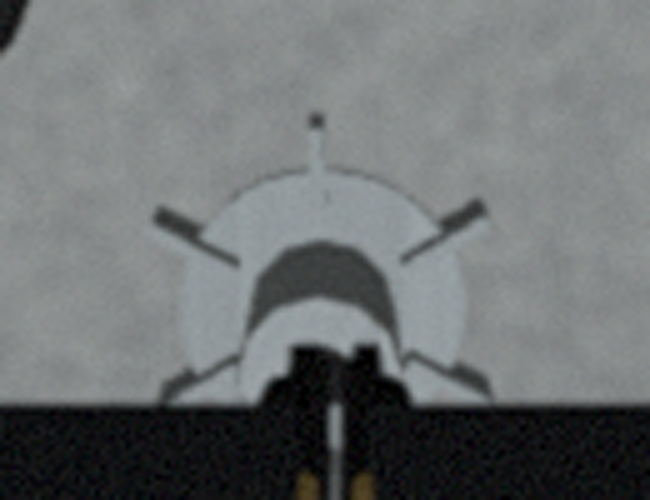

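Fully closed with no force, and the hub is seen below the fingertips. The tips appear to be well above the reported TCP, so I'll check from the side.

```bash
python3 - <<'E'
from h import *
s=state(); p=w2px("side",s["eef_pos"]); print("TCP px",p,"+20",w2px("side",s["eef_pos"]+[0,0,20]),"+78",w2px("side",s["eef_pos"]+[0,0,78]))
i=read_camera("side"); cv2.imwrite("pics/s2.png",cv2.resize(i[120:260,120:300],None,fx=4,fy=4,interpolation=cv2.INTER_CUBIC))
E
```

```text
TCP px [207.2 223. ] +20 [206.4 214. ] +78 [204.  186.7]
```

View pics/s2.png

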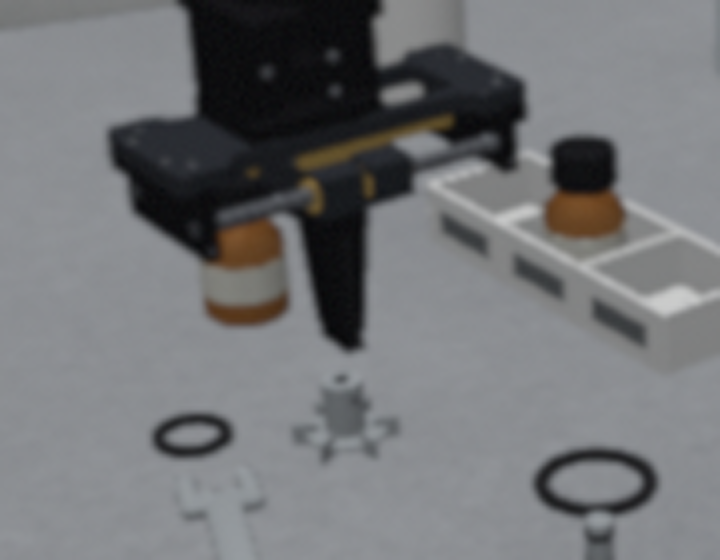

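```bash
python3 - <<'E'
from h import *
s=state(); e=s["eef_pos"]; t=np.radians(12); cx=np.array([np.cos(t),np.sin(t),0]); cy=np.array([-np.sin(t),np.cos(t),0])
for d in (25,30,35,40,45):
    print(d,[(w2px("side",e+[0,0,d]+a*cx+b*cy)-[120,120])*4 for a in(-12,12) for b in (-10,10)])
    print("   wrist",[w2px("wrist",e+[0,0,d]+a*cx+b*cy) for a in(-12,12) for b in (10,)])
E
```

```text
25 [array([334.8, 382.4]), array([312. , 366.8]), array([377.6, 366.8]), array([354.8, 352. ])]
   wrist [array([295.5, 262.6]), array([337.2, 262.4])]
30 [array([334. , 372.8]), array([311.2, 357.6]), array([376.8, 357.6]), array([354. , 342.8])]
   wrist [array([294.9, 265.2]), array([337.7, 265. ])]
35 [array([332.8, 363.6]), array([310.4, 348.4]), array([376.4, 348.4]), array([353.6, 333.6])]
   wrist [array([294.3, 267.9]), array([338.3, 267.7])]
40 [array([332. , 354.4]), array([309.6, 338.8]), array([375.6, 339.2]), array([352.8, 324.4])]
   wrist [array([293.7, 270.8]), array([338.9, 270.6])]
45 [array([331.2, 344.8]), array([308.8, 329.6]), array([374.8, 330. ]), array([352. , 315.2])]
   wrist [array([293.1, 273.8]), array([339.5, 273.6])]
```

The tips are about 36 mm above the reported TCP, so I'll apply that offset from now on. Opening, going down 35 mm and gripping.

Emit:
{"op": "move_arm", "data": {
  "commands": [
    [[0,0,0],[0,0,0],0.8],
    [[0,0,0],[0,0,0],0.8],
    [[0,0,0],[0,0,0],0.8],
    [[0,0,0],[0,0,0],0.8],
    [[0,0,0],[0,0,0],0.8],
    [[0,0,0],[0,0,0],0.8],
    [[0,0,0],[0,0,0],0.8],
    [[0,0,0],[0,0,0],0.8]
  ]
}}

```text
t: 4.5
eef_pos: [413.0, 179.3, 14.6]
tcp_rot: [3.141, 0.0, 1.775]
ft_force: [-0.2, 0.1, -0.3]
opening: 0.615
grip_force: 0.0
```

Emit:
{"op": "move_arm", "data": {
  "commands": [
    [[0,0,-1],[0,0,0],0.8],
    [[0,0,-1],[0,0,0],0.8],
    [[0,0,-1],[0,0,0],0.8],
    [[0,0,-0.5],[0,0,0],0.8],
    [[0,0,0],[0,0,0],0.8],
    [[0,0,0],[0,0,0],0.8]
  ]
}}

```text
t: 5.1
eef_pos: [413.0, 179.3, -20.6]
tcp_rot: [-3.141, 0.0, 1.775]
ft_force: [0.4, 0.6, -0.4]
opening: 0.801
grip_force: 0.0
```

No contact, which confirms the offset. Closing.

Emit:
{"op": "move_arm", "data": {
  "commands": [
    [[0,0,0],[0,0,0],0],
    [[0,0,0],[0,0,0],0],
    [[0,0,0],[0,0,0],0],
    [[0,0,0],[0,0,0],0],
    [[0,0,0],[0,0,0],0],
    [[0,0,0],[0,0,0],0],
    [[0,0,0],[0,0,0],0],
    [[0,0,0],[0,0,0],0],
    [[0,0,0],[0,0,0],0],
    [[0,0,0],[0,0,0],0]
  ]
}}

```text
t: 6.1
eef_pos: [412.9, 179.3, -20.5]
tcp_rot: [-3.141, 0.0, 1.775]
ft_force: [-0.0, -0.5, 0.5]
opening: 0.203
grip_force: 30.0
```

Gripped at 0.203, which is about 20 mm. Lifting and carrying to the tray's left slot (597,-220).

Emit:
{"op": "move_arm", "data": {
  "commands": [
    [[0,0,1],[0,0,0],0],
    [[0,0,2],[0,0,0],0],
    [[0,0,2.5],[0,0,0],0],
    [[0,0,2.5],[0,0,0],0],
    [[1,-2,0],[0,0,0],0],
    [[1.5,-3.2,0],[0,0,0],0],
    [[1.5,-3.2,0],[0,0,0],0],
    [[1.5,-3.2,0],[0,0,0],0],
    [[1.5,-3.2,0],[0,0,0],0],
    [[1.5,-3.2,0],[0,0,0],0]
  ]
}}

```text
t: 7.1
eef_pos: [498.5, -2.1, 60.3]
tcp_rot: [3.141, 0.0, 1.775]
ft_force: [0.3, 1.4, -1.0]
opening: 0.201
grip_force: 30.0
```

Emit:
{"op": "move_arm", "data": {
  "commands": [
    [[1.5,-3.2,0],[0,0,0],0],
    [[1.5,-3.2,0],[0,0,0],0],
    [[1.5,-3.2,0],[0,0,0],0],
    [[1.5,-3.2,0],[0,0,0],0],
    [[1.5,-3.2,0],[0,0,0],0],
    [[1.5,-3.2,0],[0,0,0],0],
    [[0.9,-2.7,0],[0,0,0],0],
    [[0,0,0],[0,0,0],0],
    [[0,0,0],[0,0,0],0]
  ]
}}

```text
t: 8.0
eef_pos: [596.5, -219.7, 59.7]
tcp_rot: [-3.141, -0.001, 1.774]
ft_force: [-0.0, 0.5, -1.2]
opening: 0.203
grip_force: 30.0
```

```bash
python3 - <<'E'
from h import *
c=camera_info("wrist"); cv2.imwrite("pics/w3.png",read_camera("wrist")); s=state(); e=s["eef_pos"]
print(s["t"],e,s["grip_force"],s["joints"]); print("hub top expected",w2px("wrist",e+[0,0,56],c))
O=np.array([588.5,-264,27]);a=np.radians(-100.6);u=np.array([np.cos(a),np.sin(a),0]);v=np.array([-u[1],u[0],0])
for i,j in((1,1),(1,-1),(-1,-1),(-1,1)): print("tray corner",w2px("wrist",O+95*i*u+60*j*v,c))
E
```

```text
8.05 [ 596.46220754 -219.00137347   59.73739821] 29.999821186065674 [-4.55866739e-01  6.32896982e-01  1.64281646e+00  2.11118015e-04
  8.66633321e-01 -6.60092153e-01]
hub top expected [316.4 298.9]
tray corner [319.4 421.3]
tray corner [187.5 375.4]
tray corner [264.8 158.5]
tray corner [417.7 222.3]
```

View pics/w3.png

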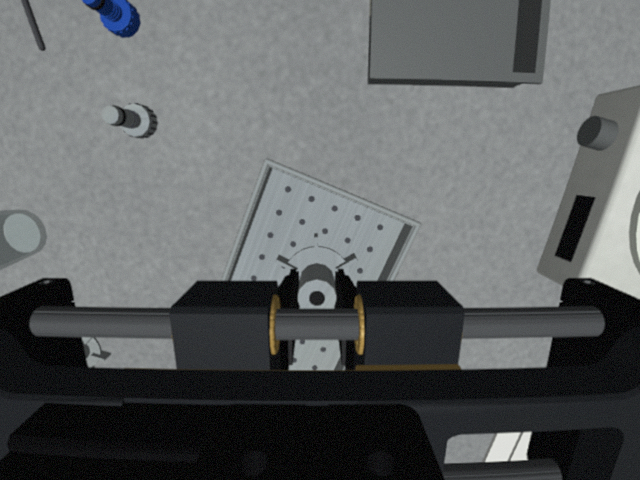

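Wrist view: impeller held upright with hub top at (317,298). The tray corners at (266,160) and (420,224) match the prediction within 2 px. Lowering.

Emit:
{"op": "move_arm", "data": {
  "commands": [
    [[0,0,-2],[0,0,0],0],
    [[0,0,-2],[0,0,0],0],
    [[0,0,-1.5],[0,0,0],0],
    [[0,0,-1],[0,0,0],0],
    [[0,0,-0.6],[0,0,0],0],
    [[0,0,-0.3],[0,0,0],0],
    [[0,0,-0.1],[0,0,0],0],
    [[0,0,-0.1],[0,0,0],0],
    [[0,0,0],[0,0,0],0],
    [[0,0,0],[0,0,0],0]
  ]
}}

```text
t: 9.05
eef_pos: [597.2, -219.8, -16.1]
tcp_rot: [3.141, 0.0, 1.775]
ft_force: [0.7, 0.7, -0.6]
opening: 0.2
grip_force: 30.0
```

Emit:
{"op": "move_arm", "data": {
  "commands": [
    [[0,0,-0.1],[0,0,0],0],
    [[0,0,0],[0,0,0],0],
    [[0,0,0],[0,0,0],0]
  ]
}}

```text
t: 9.35
eef_pos: [597.1, -219.7, -17.4]
tcp_rot: [3.141, 0.0, 1.775]
ft_force: [0.2, 1.1, 0.1]
opening: 0.201
grip_force: 30.0
```

Emit:
{"op": "move_arm", "data": {
  "commands": [
    [[0,0,-0.1],[0,0,0],0],
    [[0,0,0],[0,0,0],0],
    [[0,0,0],[0,0,0],0]
  ]
}}

```text
t: 9.65
eef_pos: [597.2, -219.8, -17.5]
tcp_rot: [3.141, 0.0, 1.775]
ft_force: [-3.3, 1.0, 9.1]
opening: 0.197
grip_force: 30.0
```

Contact at 9 N. Release, rise, then go over the right impeller.

Emit:
{"op": "move_arm", "data": {
  "commands": [
    [[0,0,0],[0,0,0],0.45],
    [[0,0,0],[0,0,0],0.45],
    [[0,0,0],[0,0,0],0.45],
    [[0,0,0],[0,0,0],0.45],
    [[0,0,0],[0,0,0],0.45],
    [[0,0,1],[0,0,0],0.45],
    [[0,0,2],[0,0,0],0.45],
    [[0,0,2.5],[0,0,0],0.45],
    [[0,0,2.5],[0,0,0],0.45]
  ]
}}

```text
t: 10.55
eef_pos: [597.0, -219.7, 63.0]
tcp_rot: [3.142, -0.0, 1.775]
ft_force: [0.6, -1.2, 0.7]
opening: 0.446
grip_force: 0.0
```

Emit:
{"op": "move_arm", "data": {
  "commands": [
    [[-2.4,-1.7,0],[0,0,0],0.7],
    [[-2.4,-1.7,0],[0,0,0],0.7],
    [[-2.4,-1.7,0],[0,0,0],0.7],
    [[-2.4,-1.7,0],[0,0,0],0.7],
    [[-2.4,-1.7,0],[0,0,0],0.7],
    [[-2.4,-1.7,0],[0,0,0],0.7],
    [[-2.4,-1.7,0],[0,0,0],0.7],
    [[-2.4,-1.8,0],[0,0,0],0.7],
    [[0,0,0],[0,0,0],0.7],
    [[0,0,0],[0,0,0],0.7]
  ]
}}

```text
t: 11.55
eef_pos: [405.0, -357.1, 62.2]
tcp_rot: [3.141, 0.001, 1.774]
ft_force: [0.3, 0.3, -0.1]
opening: 0.703
grip_force: 0.0
```

```bash
python3 - <<'E'
from h import *
c=camera_info("wrist"); i=read_camera("wrist"); s=state(); e=s["eef_pos"]
print(s["t"],e); print("hub top expected",w2px("wrist",(404.9,-356.6,34),c))
j=cv2.resize(i[150:350,180:450],None,fx=2.5,fy=2.5); t=read_camera("top")[160:330,380:520]
cv2.imwrite("pics/w4.png",np.hstack([cv2.resize(j,(480,356)),cv2.resize(t,(293,356))]))
E
```

```text
11.6 [ 405.46357837 -356.64521632   62.04966099]
hub top expected [316.3 253.9]
```

View pics/w4.png

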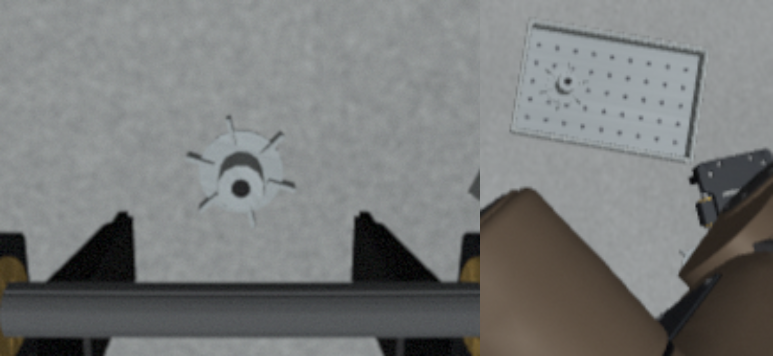

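The left impeller stands upright in the tray. The right hub is at (315,255) against an expected (316,254). Descend and grip.

Emit:
{"op": "move_arm", "data": {
  "commands": [
    [[0,0,-2.5],[0,0,0],0.7],
    [[0,0,-2.5],[0,0,0],0.7],
    [[0,0,-2],[0,0,0],0.7],
    [[0,0,-1],[0,0,0],0.7],
    [[0,0,-0.3],[0,0,0],0.7],
    [[0,0,0],[0,0,0],0.7],
    [[0,0,0],[0,0,0],0],
    [[0,0,0],[0,0,0],0],
    [[0,0,0],[0,0,0],0],
    [[0,0,0],[0,0,0],0]
  ]
}}

```text
t: 12.65
eef_pos: [405.2, -356.8, -21.1]
tcp_rot: [3.141, 0.001, 1.775]
ft_force: [-0.2, 0.2, -0.2]
opening: 0.422
grip_force: 0.0
```

Emit:
{"op": "move_arm", "data": {
  "commands": [
    [[0,0,0],[0,0,0],0],
    [[0,0,0],[0,0,0],0],
    [[0,0,0],[0,0,0],0],
    [[0,0,0],[0,0,0],0],
    [[0,0,0],[0,0,0],0]
  ]
}}

```text
t: 13.15
eef_pos: [405.0, -356.7, -21.4]
tcp_rot: [3.142, 0.0, 1.775]
ft_force: [0.5, -0.1, 1.9]
opening: 0.202
grip_force: 30.0
```

Emit:
{"op": "move_arm", "data": {
  "commands": [
    [[0,0,1],[0,0,0],0],
    [[0,0,2],[0,0,0],0],
    [[0,0,2.5],[0,0,0],0],
    [[0,0,2.5],[0,0,0],0],
    [[2.5,0.8,0],[0,0,0],0],
    [[3,0.8,0],[0,0,0],0],
    [[3,0.8,0],[0,0,0],0],
    [[3,0.8,0],[0,0,0],0],
    [[3,0.8,0],[0,0,0],0],
    [[3,0.8,0],[0,0,0],0]
  ]
}}

```text
t: 14.15
eef_pos: [581.2, -308.1, 59.2]
tcp_rot: [3.141, 0.0, 1.775]
ft_force: [-0.8, 0.2, -0.2]
opening: 0.206
grip_force: 30.0
```

Emit:
{"op": "move_arm", "data": {
  "commands": [
    [[0,0,0],[0,0,0],0],
    [[0,0,-2],[0,0,0],0],
    [[0,0,-2],[0,0,0],0],
    [[0,0,-1.5],[0,0,0],0],
    [[0,0,-1],[0,0,0],0],
    [[0,0,-0.6],[0,0,0],0],
    [[0,0,-0.3],[0,0,0],0],
    [[0,0,-0.2],[0,0,0],0],
    [[0,0,0],[0,0,0],0],
    [[0,0,0],[0,0,0],0]
  ]
}}

```text
t: 15.15
eef_pos: [580.2, -308.8, -17.0]
tcp_rot: [3.141, 0.0, 1.775]
ft_force: [0.1, -0.7, -0.4]
opening: 0.2
grip_force: 30.0
```

Emit:
{"op": "move_arm", "data": {
  "commands": [
    [[0,0,-0.1],[0,0,0],0],
    [[0,0,0],[0,0,0],0],
    [[0,0,0],[0,0,0],0]
  ]
}}

```text
t: 15.45
eef_pos: [580.1, -308.7, -18.4]
tcp_rot: [3.141, 0.0, 1.775]
ft_force: [-0.6, -0.5, -0.7]
opening: 0.203
grip_force: 30.0
```

Emit:
{"op": "move_arm", "data": {
  "commands": [
    [[0,0,-0.05],[0,0,0],0],
    [[0,0,0],[0,0,0],0],
    [[0,0,0],[0,0,0],0]
  ]
}}

```text
t: 15.75
eef_pos: [580.1, -308.7, -18.4]
tcp_rot: [3.141, 0.0, 1.775]
ft_force: [-0.7, 1.3, 6.0]
opening: 0.21
grip_force: 30.0
```

Emit:
{"op": "move_arm", "data": {
  "commands": [
    [[0,0,0],[0,0,0],0.45],
    [[0,0,0],[0,0,0],0.45],
    [[0,0,0],[0,0,0],0.45],
    [[0,0,0],[0,0,0],0.45],
    [[0,0,0],[0,0,0],0.45],
    [[0,0,1],[0,0,0],0.45],
    [[0,0,2],[0,0,0],0.45],
    [[0,0,2.5],[0,0,0],0.45],
    [[0,0,2.5],[0,0,0],0.45]
  ]
}}

```text
t: 16.65
eef_pos: [580.0, -308.6, 62.5]
tcp_rot: [3.142, 0.0, 1.775]
ft_force: [0.9, -0.4, 0.0]
opening: 0.448
grip_force: 0.0
```

Emit:
{"op": "move_arm", "data": {
  "commands": [
    [[-1.7,2,0],[0,0,0],0.5],
    [[-1.7,2,0],[0,0,0],0.5],
    [[-1.7,2,0],[0,0,0],0.5],
    [[-1.7,2,0],[0,0,0],0.5],
    [[-1.7,2,0],[0,0,0],0.5],
    [[-1.7,2,0],[0,0,0],0.5],
    [[-1.7,2,0],[0,0,0],0.5],
    [[-1.6,2.1,0],[0,0,0],0.5],
    [[0,0,0],[0,0,0],0.5],
    [[0,0,0],[0,0,0],0.5]
  ]
}}

```text
t: 17.65
eef_pos: [445.7, -147.9, 61.9]
tcp_rot: [3.14, 0.001, 1.776]
ft_force: [0.9, -0.5, -0.2]
opening: 0.501
grip_force: 0.0
```

```bash
python3 - <<'E'
from h import *
c=camera_info("wrist"); i=read_camera("wrist"); s=state(); e=s["eef_pos"]
print(s["t"],e); print("stem top expected",w2px("wrist",(445.3,-147.5,44),c))
j=cv2.resize(i[150:350,180:450],None,fx=2.5,fy=2.5); t=read_camera("top")[160:330,380:520]
cv2.imwrite("pics/w5.png",np.hstack([cv2.resize(j,(480,356)),cv2.resize(t,(293,356))]))
E
```

```text
17.7 [ 445.95649625 -148.24644684   61.66274509]
stem top expected [315.9 257.8]
```

View pics/w5.png

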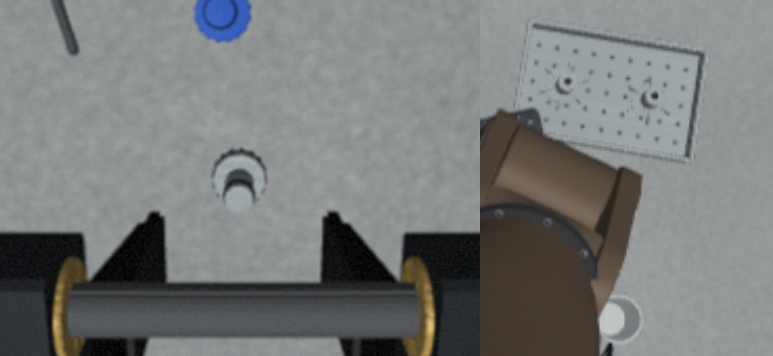

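Both impellers stand hub up in the tray. The steel plug's stem top is at (314,259) against an expected (316,258). Descend and grip.

Emit:
{"op": "move_arm", "data": {
  "commands": [
    [[-0.1,0,-2.5],[0,0,0],0.5],
    [[0,0,-2.5],[0,0,0],0.5],
    [[0,0,-1.9],[0,0,0],0.5],
    [[0,0,-0.8],[0,0,0],0.5],
    [[0,0,-0.2],[0,0,0],0.5],
    [[0,0,0],[0,0,0],0.5],
    [[0,0,0],[0,0,0],0],
    [[0,0,0],[0,0,0],0],
    [[0,0,0],[0,0,0],0],
    [[0,0,0],[0,0,0],0]
  ]
}}

```text
t: 18.75
eef_pos: [444.2, -147.7, -17.6]
tcp_rot: [3.141, 0.0, 1.775]
ft_force: [-0.1, -0.9, -0.2]
opening: 0.218
grip_force: 0.0
```

Emit:
{"op": "move_arm", "data": {
  "commands": [
    [[0,0,0],[0,0,0],0],
    [[0,0,0],[0,0,0],0],
    [[0,0,0],[0,0,0],0],
    [[0,0,0],[0,0,0],0],
    [[0,0,0],[0,0,0],0]
  ]
}}

```text
t: 19.25
eef_pos: [444.1, -147.7, -17.9]
tcp_rot: [3.141, 0.0, 1.775]
ft_force: [-1.0, 0.3, 2.3]
opening: 0.121
grip_force: 30.0
```

Emit:
{"op": "move_arm", "data": {
  "commands": [
    [[0,0,1],[0,0,0],0],
    [[0,0,2.5],[0,0,0],0],
    [[0,0,2.5],[0,0,0],0],
    [[0,0,2],[0,0,0],0],
    [[3,1.6,0],[0,0,0],0],
    [[3,1.6,0],[0,0,0],0],
    [[3,1.6,0],[0,0,0],0],
    [[3,1.6,0],[0,0,0],0],
    [[3,1.6,0],[0,0,0],0],
    [[3,1.5,0],[0,0,0],0]
  ]
}}

```text
t: 20.25
eef_pos: [625.0, -51.7, 62.7]
tcp_rot: [-3.142, -0.0, 1.775]
ft_force: [1.0, -0.6, -0.1]
opening: 0.116
grip_force: 30.0
```

Emit:
{"op": "move_arm", "data": {
  "commands": [
    [[3.1,1.3,0],[0,0,0],0],
    [[0,0,-0.5],[0,0,0],0],
    [[0,0,-2],[0,0,0],0],
    [[0,0,-2],[0,0,0],0],
    [[0,0,-1.5],[0,0,0],0],
    [[0,0,-1],[0,0,0],0],
    [[0,0,-0.4],[0,0,0],0],
    [[0,0,-0.1],[0,0,0],0],
    [[0,0,0],[0,0,0],0],
    [[0,0,0],[0,0,0],0]
  ]
}}

```text
t: 21.25
eef_pos: [655.4, -39.7, -12.2]
tcp_rot: [3.14, 0.0, 1.775]
ft_force: [0.1, -1.0, -0.4]
opening: 0.123
grip_force: 30.0
```

Emit:
{"op": "move_arm", "data": {
  "commands": [
    [[0,0,-0.2],[0,0,0],0],
    [[0,0,0],[0,0,0],0],
    [[0,0,0],[0,0,0],0]
  ]
}}

```text
t: 21.55
eef_pos: [655.1, -39.7, -14.8]
tcp_rot: [3.141, 0.0, 1.775]
ft_force: [0.3, 0.4, -0.7]
opening: 0.118
grip_force: 30.0
```

Emit:
{"op": "move_arm", "data": {
  "commands": [
    [[0,0,-0.05],[0,0,0],0],
    [[0,0,0],[0,0,0],0],
    [[0,0,0],[0,0,0],0]
  ]
}}

```text
t: 21.85
eef_pos: [655.2, -39.7, -14.9]
tcp_rot: [3.141, 0.0, 1.775]
ft_force: [-1.4, 0.7, 5.7]
opening: 0.115
grip_force: 30.0
```

Emit:
{"op": "move_arm", "data": {
  "commands": [
    [[0,0,0],[0,0,0],0.35],
    [[0,0,0],[0,0,0],0.35],
    [[0,0,0],[0,0,0],0.35],
    [[0,0,0],[0,0,0],0.35],
    [[0,0,0],[0,0,0],0.35],
    [[0,0,1],[0,0,0],0.35],
    [[0,0,2],[0,0,0],0.35],
    [[0,0,2.5],[0,0,0],0.35],
    [[0,0,2.5],[0,0,0],0.35]
  ]
}}

```text
t: 22.75
eef_pos: [655.0, -39.7, 66.0]
tcp_rot: [3.141, 0.0, 1.775]
ft_force: [-0.7, -0.4, -0.1]
opening: 0.346
grip_force: 0.0
```

Emit:
{"op": "move_arm", "data": {
  "commands": [
    [[-2.8,0.5,0],[0,0,0],0.5],
    [[-2.8,0.5,0],[0,0,0],0.5],
    [[-2.8,0.5,0],[0,0,0],0.5],
    [[-2.8,0.5,0],[0,0,0],0.5],
    [[-2.8,0.5,0],[0,0,0],0.5],
    [[-2.8,0.5,0],[0,0,0],0.5],
    [[-2.8,0.4,0],[0,0,0],0.5],
    [[0,0,0],[0,0,0],0.5],
    [[0,0,0],[0,0,0],0.5]
  ]
}}

```text
t: 23.65
eef_pos: [459.8, -5.8, 65.4]
tcp_rot: [3.14, 0.001, 1.775]
ft_force: [0.2, -0.1, 0.0]
opening: 0.501
grip_force: 0.0
```

```bash
python3 - <<'E'
from h import *
c=camera_info("wrist"); i=read_camera("wrist"); s=state(); e=s["eef_pos"]
print(s["t"],e); print("stem top expected",w2px("wrist",(459.2,-5.6,44),c))
j=cv2.resize(i[150:350,180:450],None,fx=2.5,fy=2.5); t=read_camera("top")[130:300,260:400]
cv2.imwrite("pics/w6.png",np.hstack([cv2.resize(j,(480,356)),cv2.resize(t,(293,356))]))
E
```

```text
23.7 [460.27566613  -5.88325771  65.21278278]
stem top expected [315.6 256.6]
```

View pics/w6.png

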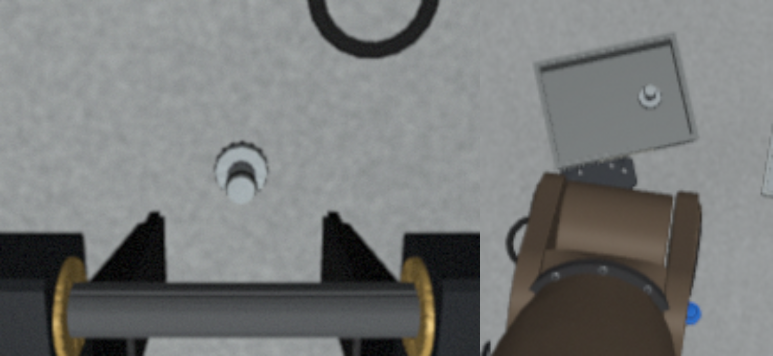

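The first plug stands upright in the bin. The second stem is at (315,256), as expected. Descend and grip.

Emit:
{"op": "move_arm", "data": {
  "commands": [
    [[0,0,-2.5],[0,0,0],0.5],
    [[0,0,-2.5],[0,0,0],0.5],
    [[0,0,-2.2],[0,0,0],0.5],
    [[0,0,-0.8],[0,0,0],0.5],
    [[0,0,-0.2],[0,0,0],0.5],
    [[0,0,0],[0,0,0],0.5],
    [[0,0,0],[0,0,0],0],
    [[0,0,0],[0,0,0],0],
    [[0,0,0],[0,0,0],0],
    [[0,0,0],[0,0,0],0]
  ]
}}

```text
t: 24.75
eef_pos: [459.2, -5.7, -17.1]
tcp_rot: [3.141, 0.0, 1.775]
ft_force: [-0.0, -0.6, -0.7]
opening: 0.22
grip_force: 0.0
```

Emit:
{"op": "move_arm", "data": {
  "commands": [
    [[0,0,0],[0,0,0],0],
    [[0,0,0],[0,0,0],0],
    [[0,0,0],[0,0,0],0],
    [[0,0,0],[0,0,0],0],
    [[0,0,0],[0,0,0],0]
  ]
}}

```text
t: 25.25
eef_pos: [459.1, -5.7, -17.3]
tcp_rot: [3.141, 0.0, 1.775]
ft_force: [-0.7, 0.8, 4.1]
opening: 0.119
grip_force: 30.0
```

Emit:
{"op": "move_arm", "data": {
  "commands": [
    [[0,0,1],[0,0,0],0],
    [[0,0,2.5],[0,0,0],0],
    [[0,0,2.5],[0,0,0],0],
    [[0,0,2],[0,0,0],0],
    [[2.8,0.6,0],[0,0,0],0],
    [[3.1,0.6,0],[0,0,0],0],
    [[3.1,0.6,0],[0,0,0],0],
    [[3.1,0.6,0],[0,0,0],0],
    [[3.1,0.6,0],[0,0,0],0],
    [[3.1,0.5,0],[0,0,0],0]
  ]
}}

```text
t: 26.25
eef_pos: [643.0, 29.7, 63.1]
tcp_rot: [-3.141, -0.0, 1.775]
ft_force: [0.0, -0.2, -0.5]
opening: 0.117
grip_force: 30.0
```

Emit:
{"op": "move_arm", "data": {
  "commands": [
    [[0,0,0],[0,0,0],0],
    [[0,0,-0.5],[0,0,0],0],
    [[0,0,-2],[0,0,0],0],
    [[0,0,-2],[0,0,0],0],
    [[0,0,-1.5],[0,0,0],0],
    [[0,0,-1],[0,0,0],0],
    [[0,0,-0.4],[0,0,0],0],
    [[0,0,-0.2],[0,0,0],0],
    [[0,0,0],[0,0,0],0],
    [[0,0,0],[0,0,0],0]
  ]
}}

```text
t: 27.25
eef_pos: [642.4, 29.3, -12.8]
tcp_rot: [3.141, 0.0, 1.775]
ft_force: [-0.5, -0.0, 0.5]
opening: 0.12
grip_force: 30.0
```

Emit:
{"op": "move_arm", "data": {
  "commands": [
    [[0,0,-0.1],[0,0,0],0],
    [[0,0,0],[0,0,0],0],
    [[0,0,0],[0,0,0],0]
  ]
}}

```text
t: 27.55
eef_pos: [642.1, 29.3, -14.3]
tcp_rot: [3.141, 0.0, 1.775]
ft_force: [-0.0, -0.2, 0.7]
opening: 0.119
grip_force: 30.0
```

Emit:
{"op": "move_arm", "data": {
  "commands": [
    [[0,0,-0.05],[0,0,0],0],
    [[0,0,0],[0,0,0],0],
    [[0,0,0],[0,0,0],0]
  ]
}}

```text
t: 27.85
eef_pos: [642.2, 29.3, -14.3]
tcp_rot: [3.141, 0.0, 1.775]
ft_force: [-2.9, 0.5, 5.3]
opening: 0.116
grip_force: 30.0
```

Emit:
{"op": "move_arm", "data": {
  "commands": [
    [[0,0,0],[0,0,0],0.35],
    [[0,0,0],[0,0,0],0.35],
    [[0,0,0],[0,0,0],0.35],
    [[0,0,0],[0,0,0],0.35],
    [[0,0,0],[0,0,0],0.35],
    [[0,0,1],[0,0,0],0.35],
    [[0,0,2.4],[0,0,0],0.35],
    [[0,0,2.5],[0,0,0],0.35],
    [[0,0,2.5],[0,0,0],0.35],
    [[0,0,2],[0,0,0],0.35]
  ]
}}

```text
t: 28.85
eef_pos: [642.3, 29.3, 91.3]
tcp_rot: [3.14, 0.0, 1.775]
ft_force: [-0.9, 0.7, 0.5]
opening: 0.353
grip_force: 0.0
```

Emit:
{"op": "move_arm", "data": {
  "commands": [
    [[-2.3,3,0],[0,0,0],0.85],
    [[-2.3,3,0],[0,0,0],0.85],
    [[-2.3,3,0],[0,0,0],0.85],
    [[-2.3,3,0],[0,0,0],0.85],
    [[-2.3,3,0],[0,0,0],0.85],
    [[-2.3,3,0],[0,0,0],0.85],
    [[-2.3,3,0],[0,0,0],0.85],
    [[-2.3,3,0],[0,0,0],0.85],
    [[-2.3,3,0],[0,0,0],0.85],
    [[-2.2,3.2,0],[0,0,0],0.85]
  ]
}}

```text
t: 29.85
eef_pos: [412.1, 332.4, 89.9]
tcp_rot: [3.141, -0.0, 1.775]
ft_force: [0.1, 0.0, 0.7]
opening: 0.847
grip_force: 0.0
```

Emit:
{"op": "move_arm", "data": {
  "commands": [
    [[0,0,0],[0,0,0],0.85],
    [[0,0,0],[0,0,0],0.85],
    [[0,0,0],[0,0,0],0.85]
  ]
}}

```text
t: 30.15
eef_pos: [413.6, 330.9, 89.4]
tcp_rot: [3.141, -0.0, 1.775]
ft_force: [0.5, 0.3, -0.2]
opening: 0.848
grip_force: 0.0
```

```bash
python3 - <<'E'
from h import *
c=camera_info("wrist"); i=read_camera("wrist"); s=state(); e=s["eef_pos"]
print(s["t"],e); print("cap top expected",w2px("wrist",(412.9,332,80),c))
j=cv2.resize(i[150:350,180:450],None,fx=2.5,fy=2.5); t=read_camera("top")[130:300,260:400]
cv2.imwrite("pics/w7.png",np.hstack([cv2.resize(j,(480,356)),cv2.resize(t,(293,356))]))
E
```

```text
30.2 [413.6952686  330.62924259  89.29811422]
cap top expected [315.7 260.1]
```

View pics/w7.png

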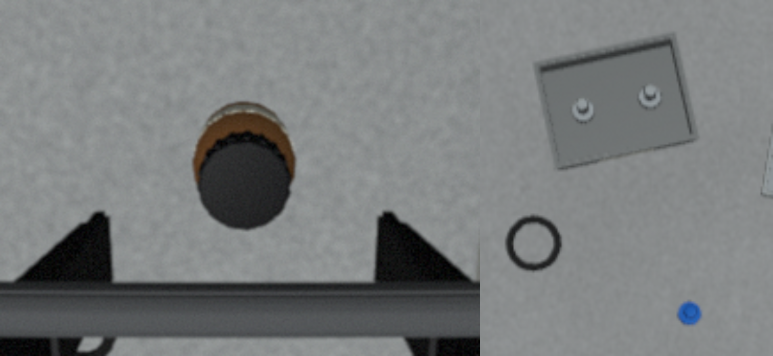

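Both plugs stand upright in the bin. The bottle cap is centred at (317,254), so its position is about (413,336). Correct, descend and grip the cap.

Emit:
{"op": "move_arm", "data": {
  "commands": [
    [[0,0.5,-1.5],[0,0,0],0.85],
    [[0,0,-2],[0,0,0],0.85],
    [[0,0,-2],[0,0,0],0.85],
    [[0,0,-1.5],[0,0,0],0.85],
    [[0,0,-0.4],[0,0,0],0.85],
    [[0,0,0],[0,0,0],0.85],
    [[0,0,0],[0,0,0],0],
    [[0,0,0],[0,0,0],0],
    [[0,0,0],[0,0,0],0],
    [[0,0,0],[0,0,0],0]
  ]
}}

```text
t: 31.25
eef_pos: [413.2, 336.4, 15.5]
tcp_rot: [3.141, -0.0, 1.775]
ft_force: [-0.5, -0.5, 1.1]
opening: 0.57
grip_force: 0.0
```

Emit:
{"op": "move_arm", "data": {
  "commands": [
    [[0,0,0],[0,0,0],0],
    [[0,0,0],[0,0,0],0],
    [[0,0,0],[0,0,0],0],
    [[0,0,0],[0,0,0],0],
    [[0,0,0],[0,0,0],0]
  ]
}}

```text
t: 31.75
eef_pos: [413.1, 336.3, 15.1]
tcp_rot: [3.141, -0.0, 1.775]
ft_force: [0.0, 0.3, 1.3]
opening: 0.376
grip_force: 30.0
```

Cap gripped at 36 mm. Lift and carry above the carrier's free left bay.

Emit:
{"op": "move_arm", "data": {
  "commands": [
    [[0,0,1],[0,0,0],0],
    [[0,0,2],[0,0,0],0],
    [[0,0,2.5],[0,0,0],0],
    [[0,0,1.5],[0,0,0],0],
    [[2.5,0.2,0],[0,0,0],0],
    [[3,0.2,0],[0,0,0],0],
    [[3,0.2,0],[0,0,0],0],
    [[3,0.2,0],[0,0,0],0],
    [[3,0.2,0],[0,0,0],0],
    [[2,0.1,0],[0,0,0],0]
  ]
}}

```text
t: 32.75
eef_pos: [579.8, 347.2, 85.5]
tcp_rot: [3.141, -0.0, 1.774]
ft_force: [0.1, -0.3, -1.9]
opening: 0.372
grip_force: 30.0
```

Emit:
{"op": "move_arm", "data": {
  "commands": [
    [[0,0,0],[0,0,0],0],
    [[0,0,0],[0,0,0],0],
    [[0,0,0],[0,0,0],0]
  ]
}}

```text
t: 33.05
eef_pos: [577.1, 347.3, 85.3]
tcp_rot: [-3.141, 0.0, 1.775]
ft_force: [0.5, 0.3, -1.3]
opening: 0.371
grip_force: 30.0
```

```bash
python3 - <<'E'
from h import *
c=camera_info("wrist"); i=read_camera("wrist"); s=state(); e=s["eef_pos"]
print(s["t"],e,s["grip_force"])
O=np.array([593.1,278.4,36]);a=np.radians(-78);u=np.array([np.cos(a),np.sin(a),0]);v=np.array([-u[1],u[0],0])
for b in(-107,-35,107):
  for j in (-37,37): print("edge",b,j,w2px("wrist",O+b*u+j*v,c))
t=read_camera("top")[165:245,135:260]
cv2.imwrite("pics/w8.png",np.vstack([i[:330],cv2.resize(t,(375,240)) @ np.eye(3) if 0 else cv2.copyMakeBorder(cv2.resize(t,(375,240)),0,0,0,265,0)]))
E
```

```text
33.1 [577.17022455 347.41687483  85.37038894] 29.999796152114868
edge -107 -37 [270.1 202.2]
edge -107 37 [365.7 201.8]
edge -35 -37 [273.4 289.5]
edge -35 37 [363.  289.1]
edge 107 -37 [279.4 430.1]
edge 107 37 [357.9 429.8]
```

View pics/w8.png

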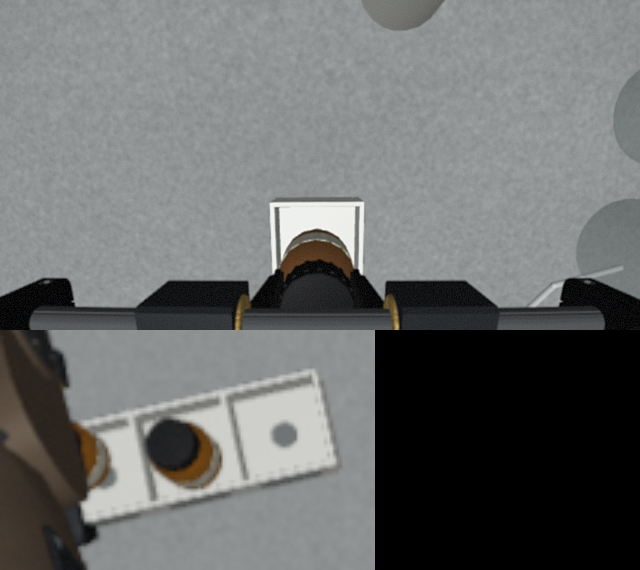

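The carrier end edges are at x=270 and 364, y≈200, within 2 px of the prediction. The bottle is centred over the bay, so lower it.

Emit:
{"op": "move_arm", "data": {
  "commands": [
    [[0.1,0,-1],[0,0,0],0],
    [[0,0,-1.5],[0,0,0],0],
    [[0,0,-1.5],[0,0,0],0],
    [[0,0,-1],[0,0,0],0],
    [[0,0,-0.8],[0,0,0],0],
    [[0,0,-0.4],[0,0,0],0],
    [[0,0,-0.2],[0,0,0],0],
    [[0,0,-0.1],[0,0,0],0],
    [[0,0,0],[0,0,0],0],
    [[0,0,0],[0,0,0],0]
  ]
}}

```text
t: 34.15
eef_pos: [579.3, 347.4, 20.5]
tcp_rot: [3.141, -0.0, 1.775]
ft_force: [0.1, 0.6, -1.1]
opening: 0.369
grip_force: 30.0
```

Emit:
{"op": "move_arm", "data": {
  "commands": [
    [[0,0,-0.1],[0,0,0],0],
    [[0,0,0],[0,0,0],0],
    [[0,0,0],[0,0,0],0]
  ]
}}

```text
t: 34.45
eef_pos: [579.1, 347.3, 19.2]
tcp_rot: [3.141, -0.0, 1.775]
ft_force: [0.2, -0.2, -0.7]
opening: 0.372
grip_force: 30.0
```

Emit:
{"op": "move_arm", "data": {
  "commands": [
    [[0,0,-0.05],[0,0,0],0],
    [[0,0,0],[0,0,0],0],
    [[0,0,0],[0,0,0],0]
  ]
}}

```text
t: 34.75
eef_pos: [579.1, 347.4, 19.1]
tcp_rot: [3.141, -0.0, 1.775]
ft_force: [-0.8, -1.3, 6.8]
opening: 0.371
grip_force: 30.0
```

On the floor at 7 N. Release, rise and clear away.

Emit:
{"op": "move_arm", "data": {
  "commands": [
    [[0,0,0],[0,0,0],0.65],
    [[0,0,0],[0,0,0],0.65],
    [[0,0,0],[0,0,0],0.65],
    [[0,0,0],[0,0,0],0.65],
    [[0,0,0],[0,0,0],0.65],
    [[0,0,1],[0,0,0],0.65],
    [[0,0,2.5],[0,0,0],0.65],
    [[0,0,3],[0,0,0],0.65],
    [[0,0,3],[0,0,0],0.65],
    [[0,0,3],[0,0,0],0.65]
  ]
}}

```text
t: 35.75
eef_pos: [579.0, 347.3, 145.6]
tcp_rot: [3.141, -0.0, 1.775]
ft_force: [-0.0, 0.3, 0.5]
opening: 0.647
grip_force: 0.0
```

Emit:
{"op": "move_arm", "data": {
  "commands": [
    [[-3,2,0],[0,0,0],0.65],
    [[-3,2,0],[0,0,0],0.65],
    [[-3,2,0],[0,0,0],0.65],
    [[-3,2,0],[0,0,0],0.65],
    [[-3,2,0],[0,0,0],0.65],
    [[-3,2,0],[0,0,0],0.65],
    [[-3,2,0],[0,0,0],0.65],
    [[-3,2,0],[0,0,0],0.65],
    [[0,0,0],[0,0,0],0.65],
    [[0,0,0],[0,0,0],0.65]
  ]
}}

```text
t: 36.75
eef_pos: [338.7, 507.7, 144.3]
tcp_rot: [3.141, -0.0, 1.777]
ft_force: [-0.0, 0.2, 0.5]
opening: 0.651
grip_force: 0.0
```

```bash
python3 - <<'E'
from h import *
cv2.imwrite("pics/t9.png",cv2.resize(read_camera("top")[140:340,140:510],None,fx=2.16,fy=2.16,interpolation=cv2.INTER_CUBIC)); print(state()["t"])
E
```

```text
36.8
```

View pics/t9.png

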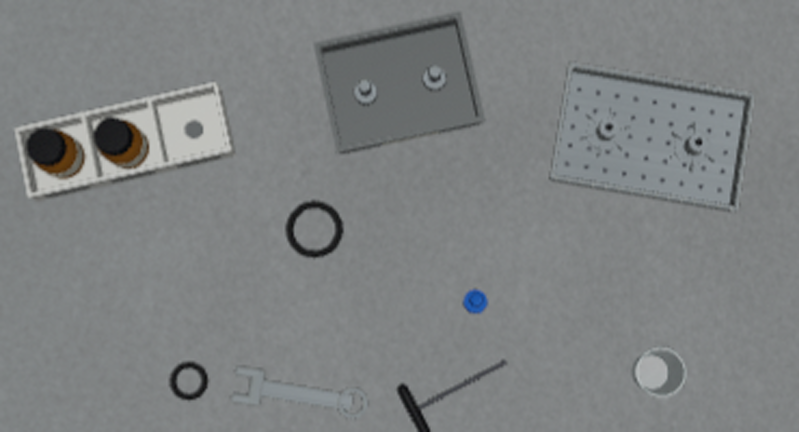

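All is in place: the impellers at (606,129) and (695,145), the plugs at (365,91) and (434,77), and the bottle at (50,150). The kept bottle (114,137) and the beaker (660,372) have not moved.

```bash
python3 -c "
from cell import env
print(env.job_done())"
```

```text
the job is handed in; nothing more can be done
None
```

The job is handed in at about 37 s: the last top view shows both impellers hub up in the tray, both steel plugs on their heads in the bin, the loose bottle upright in the free bay beside the kept one, and the beaker and kept bottle unmoved. The reported tool height was about 36 mm off the real fingertips, so the first grasp closed on nothing before I corrected for it.

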